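Move the pump's hanger over to the pick-up rail and lock it in

TASK

The pump is ready for collection: lift its hanger over the end stop of the rail it shares with the reflector, hang it on the empty next rail and park it right up against that rail's far end stop. Once it is parked there, swing that rail's keeper arm over, down flat across the rail, so that the hanger cannot slide back. Leave the reflector's hanger, the hex key holder and the ratchet where they are.

Things in the scene. Friction and masses are not known exactly. Their poses are not given: they have to be found in the camera images.
- rail_a: First rail (+y side), fixed: flat steel bar on edge, 260 mm long (its y), 8 thick (x), 40 high, top 200 above the bench; origin on the bench below the bar's middle. An upright stop at each end, 16 long, thick as the bar, 26 above its top. Posts at the ends 45 mm behind (-x), 180 tall; base plate 12 high, x -75 to +35. Carries the pump's and the reflector's hangers, in either order.
- rail_b: Next rail (-y side), fixed, empty; bar, stops, posts, base and frame as rail_a. Behind its bar (x = -45, y = -14 mm) stands the keeper's post, 16 mm square, with two hinge cheeks, 28 mm wide in all, up to 228 mm high.
- far_stop (a point): Middle of the inner face of rail_b's far end stop (the -y one, at y = -114 mm in rail_b's frame), at the height of the bar's top edge (200 mm). A hanger parked against it has its tab's centre 22 mm from this face along the rail (y = -92 mm).
- keeper (a joint): Angle of the keeper arm on rail_b, rad: 0 upright, negative leaning back towards the robot (-x; starts at -0.9 to -0.6), 1.57 its end stop: level across the bar and beyond it, underside 15 mm above the bar's top. Steel bar 95 mm long from the hinge, 14 wide, 10 thick. It stays where it is left and takes 0.08 N m to turn.
- keeper_hinge (a point): Hinge axis of the keeper arm (axis along the rail), in rail_b's frame at x = -45, y = -14, z = 220 mm. Axes as rail_b's.
- keeper_tip (a point): Middle of the free end of the keeper arm, 95 mm from the hinge; z points along the arm away from the hinge, y along the rail. A black cross pin 12 mm thick and 20 mm wide marks the end.
- pump_tab (a point): Centre of the grip tab on the hanger that carries the pump: upright aluminium block 12 mm thick (x, across the rail), 44 wide (y, along it), 50 high (z). Under it the saddle, 44 mm long, 24 wide: its 6 mm top plate rests on the bar, underside 31 mm below this point. Hung freely, the tab's centre is up to 4 mm before or behind the bar's centre. Hanger with pump: about 0.2 kg.
- pump_center (a point): Centre of the aluminium pump (upright tube 24 mm thick, 150 long, black head), fixed to the front of the hanger's front plate, 24 mm ahead of (+x) and 106 below the tab's centre; lowest point 187 below the tab's centre. The saddle's two cheeks are 16 mm apart inside, centred under the tab: a rear one 16 mm deep below the top plate, and the front plate, 113 mm deep.
- reflector_tab (a point): Centre of the same grip tab on the other hanger, which carries a round white reflector, 80 mm across, on its front plate (foremost point 25 mm ahead of the tab's centre); a hanger carried past it must go round in front of it; stays where it is.
- hex_center (a point): Middle of the block (35 x 110 x 30 mm) of the green hex key holder standing on the bench; its keys rise to about 95 mm above the bench. Leave alone.
- ratchet_center (a point): Middle of the chrome ratchet handle lying on the bench, 193 mm long along x, up to 37 mm high. Leave alone.
Things that resemble listed ones, but are neither listed nor needed, are in the scene too. What is shaped like the part that bears pump_tab but orange or pink is not meant.

How it is judged:
By the outcome, as a careful person would: the job done as asked, in the order asked, and still so for the second after the job is handed in, with the robot touching nothing.
It also fails if it takes over 64 s, if anything falls off the work surface, if the arm or the gripper's body presses on something with over 40 N, if the wrist force passes 120 N, or if a joint passes its speed limit or range.

ROBOT

A 6-joint arm with a two-finger parallel gripper is mounted at the origin on the work surface. World frame = base frame: x ahead of the robot, y to its left, z up, the work surface at z = 0. Lengths are in m, angles in rad, forces in N, time in s.
With the tool pointing down it reaches from about 0.25 to 0.775 m from the base axis. Payload 4 kg.
Tool frame: the origin (TCP) lies at the very end of the fingers, on their centre line; the grasp point (between the pads) lies 19 mm behind it (r.pinch_z is the distance from the TCP to the grasp point, in m); z points along the fingers, x is the direction in which the jaws open and shut, and the axes are right-handed (so a half turn about z gives the same grasp; the last joint's range is limited). The gripper opens to 85 mm and grips with 20 to 120 N. Pads are 22 mm wide; open, the fingers measure 114 mm over their backs; the gripper's body (76 mm by 85 mm) begins 54 mm behind the grasp point. The pads swing forward as they close: fully open they stand 13 mm farther back than shut.
Start: joints at [0.998, 0.087, 1.371, -0, 1.684, -0.103], TCP at [0.249, 0.49, 0.208] pointing down, gripper open.
Joint ranges: [-3.1, 3.1], [-0.76, 2.03], [0.27, 2.55], [-1.08, 4.22], [0.17, 2.65], [-2.57, 2.57]. Speed limits (rad/s): [2.79, 2.79, 3.14, 3.14, 3.14, 3.14].

INTERFACE

Orientations are given as a rotation vector (axis times angle).
In Python, from station import r, fingers, sensors, vision, ticket gives the robot as it stands. Calls block until the motion is done:
- r.movep(position, orientation): joint-space move of the TCP to a pose.
- r.move_l(position, max_speed=0.15, rot=None): straight line of the TCP; rot=None keeps the orientation; max_speed is the mean speed in m/s.
- r.move_joints(angles): joint-space move.
- fingers.move_gripper(opening, effort=None): finger opening in m; effort is the grip in N (None keeps the last); returns when the fingers have stopped.
- r.wait(seconds).
- r.solve_ik(position, orientation): joint angles nearest the present ones, or None.
- sensors.get_obs(): the state.
- vision.read_camera(name): name is "scene" or "top"; returns the picture (400x640x3 uint8, blue, green, red); there is no depth.
- vision.get_calibration(name): a dict with "K" (3x3 intrinsics, pixels), "dist_coeffs" ([k1, k2, p1, p2, k3] as OpenCV has them; the pictures are not rectified), "rvec" (rotation vector, rad) and "tvec" (3), from world to camera coordinates, as OpenCV has them. Camera axes: x right, y down, z forward; pixel columns grow to the right and rows downward; lengths in m; the calibration is good to about 2 mm. A picture is of the moment at which its call begins. get_calibration takes no time and is no camera call.
A pose or a line that the arm cannot do raises r.Unreachable and nothing moves.
- ticket.finish_job(): hands the job in, once; it reports no verdict.
The state is a dict: "clock": time; "joints": joint angles; "dq": joint speeds; "joint_torque": joint torques, N m; "tool_pos": TCP position; "tool_rot": TCP orientation; "ft_force": force on the tool from outside, world axes, zero at the start; "wrist_torque": the same for the moment, N m; "opening": finger opening in m.
Only numpy, scipy, OpenCV 4.12 (cv2) and the standard library are available. Lean on these libraries where they do the work, as an engineer would, in place of code of your own. Each camera call takes 0.05 s, during which the arm holds its last target. There are 200 camera calls.

## Working session

There is one attempt and no reset: what is moved stays moved. The work goes in short steps, each a Python script; the robot and the scene stay as the last script left them, time stands still between calls to the robot, and variables do not carry over. Pictures are saved under pics/ and viewed, about 8 in all and at most 12, crops included, and the job is handed in when it is done.

```bash
mkdir -p pics; ls; python3 - <<'E'
from station import r, fingers, sensors, vision, ticket
import cv2,numpy as np
for n in("scene","top"):
    im=vision.read_camera(n); cv2.imwrite(f"pics/{n}0.png",im); c=vision.get_calibration(n)
    R=cv2.Rodrigues(np.array(c["rvec"]))[0]; print(n,c["K"],c["dist_coeffs"],(-R.T@np.array(c["tvec"]).ravel()).round(3),R.round(2).tolist())
o=sensors.get_obs(); print(o)
E
```

```text
pics
scene [[413.7230111    0.         322.09940229]
 [  0.         413.7230111  199.04213544]
 [  0.           0.           1.        ]] [0.0316022 0.        0.        0.        0.       ] [1.    0.255 1.127] [[-0.41, 0.91, 0.0], [0.78, 0.35, -0.52], [-0.47, -0.21, -0.86]]
top [[501.09337805   0.         306.37479862]
 [  0.         501.09337805 202.49932335]
 [  0.           0.           1.        ]] [-0.05040216  0.          0.          0.          0.        ] [0.398 0.02  1.656] [[-0.0, -1.0, -0.01], [-1.0, 0.0, -0.08], [0.08, 0.0, -1.0]]
{'clock': 0.1, 'joints': array([ 9.97901362e-01,  8.79082176e-02,  1.37210614e+00,  1.06428410e-05,
        1.68362081e+00, -1.03091814e-01]), 'dq': array([ 2.33870061e-04, -3.84144551e-03, -4.43214099e-03,  5.22955760e-05,
        1.27874880e-04, -4.09025590e-04]), 'joint_torque': array([ 3.17597296e-03, -3.53008318e+01, -3.14222538e+01, -1.21404705e-04,
        7.91377301e-03,  1.85204948e-05]), 'tool_pos': array([0.24871603, 0.48999201, 0.20703988]), 'tool_rot': array([ 2.67672192,  1.64294379, -0.00289897]), 'ft_force': array([ 0.92874744,  0.35595116, -0.64939124]), 'wrist_torque': array([ 0.06597844, -0.00480581,  0.03046272]), 'opening': 0.08560877638721054}
```

View pics/scene0.png

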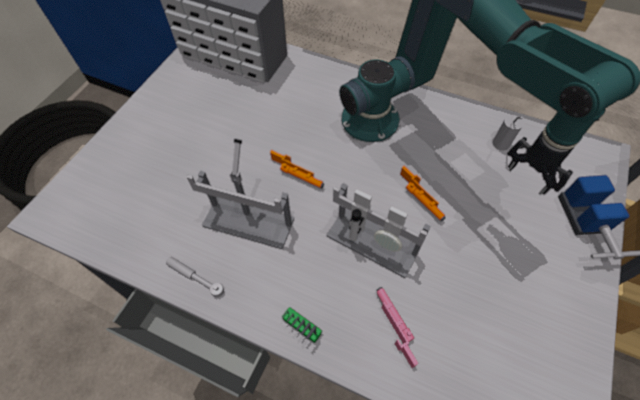

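View pics/top0.png

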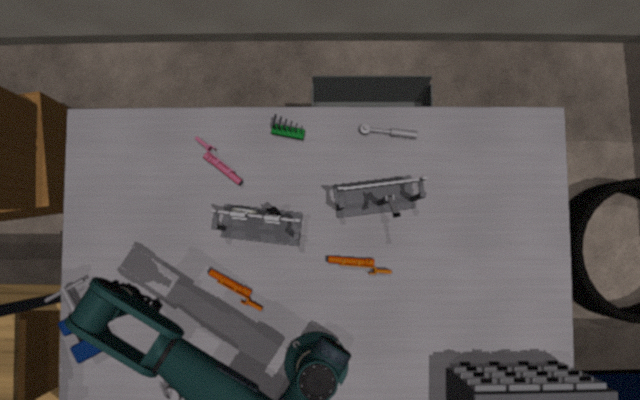

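The scene view shows rail_a on the right with two white tabs: (362,200) above the dark-headed pump and (397,217) above the white round reflector. Rail_b is on the left, empty, with its keeper leaning back, tip near (237,143). The orange and pink pumps on the bench are decoys. I'll enlarge both rails.

```bash
python3 - <<'E'
import cv2,numpy as np
s=cv2.imread("pics/scene0.png");t=cv2.imread("pics/top0.png")
def crop(im,x0,y0,w,h,k):
    c=cv2.resize(im[y0:y0+h,x0:x0+w],None,fx=k,fy=k,interpolation=cv2.INTER_CUBIC)
    st=20
    for x in range(-(-x0//st)*st,x0+w,st): cv2.putText(c,str(x),((x-x0)*k,8),0,.3,(0,0,255)); cv2.line(c,((x-x0)*k,10),((x-x0)*k,16),(0,0,255))
    for y in range(-(-y0//st)*st,y0+h,st): cv2.putText(c,str(y),(0,(y-y0)*k),0,.3,(0,0,255)); cv2.line(c,(20,(y-y0)*k),(26,(y-y0)*k),(0,0,255))
    return c
a=crop(s,180,130,133,125,6); b=crop(s,320,175,115,100,6); c=crop(t,205,170,230,80,3)
cv2.imwrite("pics/c1.png",np.hstack([crop(s,180,135,135,115,3),crop(s,320,165,125,115,3)]) if 0 else crop(s,180,130,265,150,3))
cv2.imwrite("pics/c2.png",c)
cv2.imwrite("pics/c12.png",np.vstack([cv2.copyMakeBorder(cv2.imread("pics/c1.png"),0,0,0,5,0)[:, :795],cv2.copyMakeBorder(c,0,0,0,795-c.shape[1],0)])[:690])
x=cv2.resize(crop(t,205,170,230,55,3),None,fx=1,fy=1); top=cv2.copyMakeBorder(x,0,0,0,105,0)
cv2.imwrite("pics/c3.png",np.vstack([cv2.imread("pics/c1.png")[:435],top]))
print(cv2.imread("pics/c3.png").shape)
E
```

```text
(600, 795, 3)
```

View pics/c3.png

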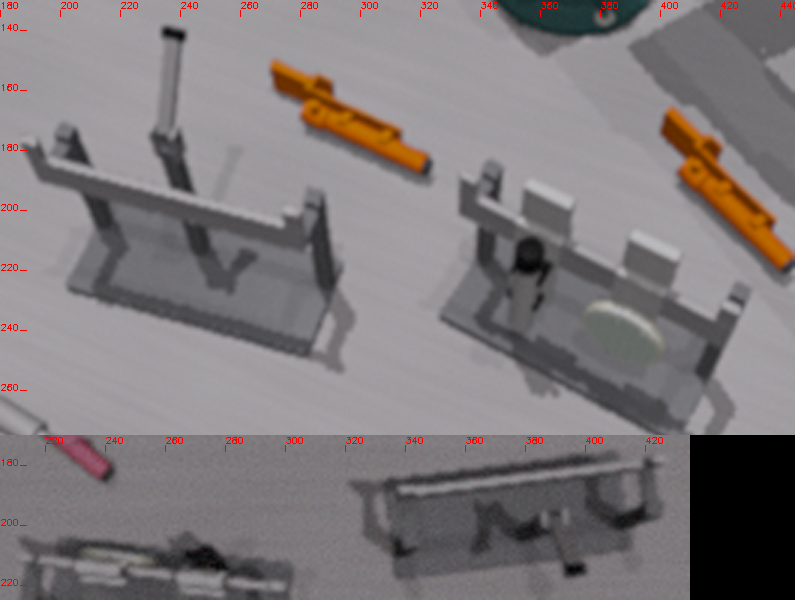

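Left tab (362,200) carries the grey tube with the black head, so it is the pump, at rail_a's -y end next to rail_b. The right one (397,217) carries the reflector. I'll fit poses by aligning the wireframe to image edges in both cameras.

```bash
cat > h.py <<'E'
import cv2,numpy as np
from scipy.optimize import minimize
from station import r, fingers, sensors, vision, ticket
C={n:vision.get_calibration(n) for n in("scene","top")}
def proj(n,P):
    c=C[n]; return cv2.projectPoints(np.array(P,float).reshape(-1,1,3),np.array(c["rvec"]),np.array(c["tvec"]),np.array(c["K"]),np.array(c["dist_coeffs"]))[0].reshape(-1,2)
def back(n,uv,z):
    c=C[n]; R=cv2.Rodrigues(np.array(c["rvec"]))[0]; o=-R.T@np.array(c["tvec"]).ravel()
    q=cv2.undistortPoints(np.array([[uv]],float),np.array(c["K"]),np.array(c["dist_coeffs"]))[0,0]
    d=R.T@np.array([*q,1]); return o+d*(z-o[2])/d[2]
def box(x,y,z):
    P=np.array([[a,b,c] for a in x for b in y for c in z],float)
    E=[(0,1),(2,3),(4,5),(6,7),(0,2),(1,3),(4,6),(5,7),(0,4),(1,5),(2,6),(3,7)]
    return [(P[i],P[j]) for i,j in E]
def pick(edges,keep): return [edges[i] for i in keep]
bar=box([-.004,.004],[-.13,.13],[.16,.2])
# visible edges: top long edges, front bottom edge, stops, base outline
rail=[bar[5],bar[7],bar[6]]+box([-.004,.004],[-.13,-.114],[.2,.226])+box([-.004,.004],[.114,.13],[.2,.226])
tab=box([-.006,.006],[-.022,.022],[-.025,.025])
def W(edges,p,yaw,n=40):
    t=np.linspace(0,1,n)[:,None]; c,s=np.cos(yaw),np.sin(yaw); R=np.array([[c,-s,0],[s,c,0],[0,0,1]])
    return [ (a+(b-a)*t)@R.T+p for a,b in edges]
def grad(im):
    g=cv2.GaussianBlur(cv2.cvtColor(im,cv2.COLOR_BGR2GRAY).astype(np.float32),(0,0),1.0)
    return np.hypot(cv2.Sobel(g,5,1,0),cv2.Sobel(g,5,0,1))
def score(G,segs,cams=("scene","top")):
    s=0
    for n in cams:
        p=proj(n,np.vstack(segs)).astype(np.float32)
        v=cv2.remap(G[n],p[:,0].copy(),p[:,1].copy(),cv2.INTER_LINEAR); s+=np.minimum(v,120).mean()
    return s
def fit(f,x0,step):
    best=None
    rng=np.random.default_rng(0)
    for k in range(25):
        x=np.array(x0)+(0 if k==0 else rng.normal(size=len(x0))*step)
        m=minimize(lambda q:-f(q),x,method="Nelder-Mead",options=dict(initial_simplex=np.vstack([x]+[x+np.eye(len(x))[i]*step[i] for i in range(len(x))]),xatol=1e-5))
        if best is None or m.fun<best.fun: best=m
    return best.x,-best.fun
def draw(im,n,segs,col=(0,0,255),k=3,off=(0,0)):
    for s in segs:
        cv2.polylines(im,[np.int32(((proj(n,s)-off+.5)*k-.5)*8)],False,col,1,cv2.LINE_AA,3)
E
python3 - <<'E'
from h import *
im={n:cv2.imread(f"pics/{n}0.png") for n in C}; G={n:grad(im[n]) for n in C}
segs=[];out={}
for name,u,v in(("b",(338.3,188.3),(425,179.3)),("a",(217.3,211.7),(300,220))):
    A,B=back("top",u,.21),back("top",v,.21); m=(A+B)/2; d=A-B; print(name,A.round(3),B.round(3),np.hypot(*d[:2]))
    x,s=fit(lambda q:score(G,W(rail,np.array([q[0],q[1],0]),q[2])),[m[0],m[1],np.arctan2(-d[0],d[1])],np.array([.008,.008,.03]))
    print(name,x.round(4),s); out[name]=x; segs+=W(rail,np.array([x[0],x[1],0]),x[2])
xa=out["a"]
for name,uv in(("pump",(362,200)),("refl",(397,216))):
    c,s=np.cos(xa[2]),np.sin(xa[2]); g=back("scene",uv,.231); s0=(g[:2]-xa[:2])@[-s,c]
    P=lambda q:np.array([xa[0]+c*q[0]-s*q[1],xa[1]+s*q[0]+c*q[1],.231])
    x,sc=fit(lambda q:score(G,W(tab,P(q),xa[2]))-1e6*max(0,abs(q[0])-.006)**2*10,[0,s0],np.array([.003,.006]))
    print(name,"local",x.round(4),"world",P(x).round(4),sc,"init",round(s0,4)); segs+=W(tab,P(x),xa[2]); out[name]=P(x)
xb=out["b"];c,s=np.cos(xb[2]),np.sin(xb[2])
Rb=np.array([[c,-s,0],[s,c,0],[0,0,1]]); hb=np.array([xb[0],xb[1],0])
tips=lambda a:hb+Rb@np.array([-.045+.095*np.sin(a),-.014,.22+.095*np.cos(a)])
for a in np.arange(-1,-.5,.1): print(round(a,1),proj("scene",[tips(a)]).round(1),proj("top",[tips(a)]).round(1))
np.save("poses.npy",out,allow_pickle=True)
c1=cv2.resize(im["scene"][130:275,180:445],None,fx=3,fy=3,interpolation=cv2.INTER_CUBIC); draw(c1,"scene",segs,off=(180,130))
c2=cv2.resize(im["top"][170:225,205:435],None,fx=3,fy=3,interpolation=cv2.INTER_CUBIC); draw(c2,"top",segs,off=(205,170))
cv2.imwrite("pics/ov.png",np.vstack([c1,cv2.copyMakeBorder(c2,0,0,0,105,0)]))
E
```

```text
b [ 0.549 -0.066  0.21 ] [ 0.575 -0.319  0.21 ] 0.253939207630482
b [ 0.5628 -0.1625  0.034 ] 173.17877197265625
a [0.482 0.285 0.21 ] [0.458 0.045 0.21 ] 0.24089402985983135
a [ 0.4724  0.1777 -0.1162] 172.30606079101562
pump local [ 0.0059 -0.0473] world [0.4728 0.13   0.231 ] 187.36785888671875 init -0.0494
refl local [0.0061 0.0474] world [0.484 0.224 0.231] 176.25997527051717 init 0.0464
-1.0 [[257.1 142.9]] [[381.4 225.8]]
-0.9 [[255.8 142.5]] [[381.7 223.7]]
-0.8 [[254.3 142.6]] [[382.  221.3]]
-0.7 [[252.7 142.9]] [[382.2 218.7]]
-0.6 [[251.  143.7]] [[382.4 215.8]]
```

View pics/ov.png

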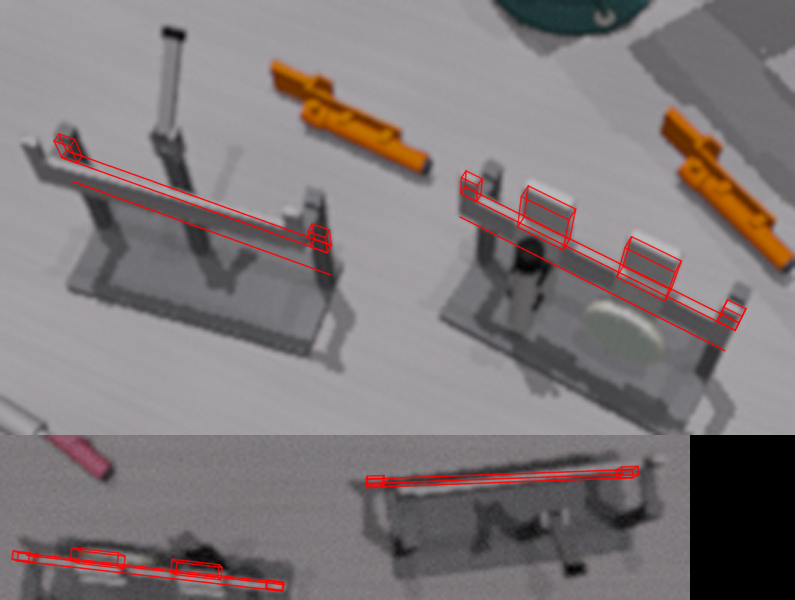

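Rail_b's fit locked onto the wrong edges and rail_a's is off in the top view. I'll seed it with hand-picked corner correspondences, including the base plate, and refine locally.

```bash
python3 - <<'E'
from h import *
from scipy.optimize import least_squares
im={n:cv2.imread(f"pics/{n}0.png") for n in C}; G={n:grad(im[n]) for n in C}
sc=lambda u,v:(180+(u-1)/3,130+(v-1)/3)
tp=lambda u,v:(205+(u-1)/3,170+(v-436)/3)
obs={"b":[("scene",(.035,-.13,.012),sc(70,284)),("scene",(.035,.13,.012),sc(310,347)),("scene",(-.075,.13,.012),sc(342,262)),("scene",(.004,-.13,.16),sc(45,182)),("scene",(.004,.13,.16),sc(303,248)),("scene",(0,-.122,.226),sc(29,142)),("scene",(0,.122,.226),sc(294,212)),("top",(-.075,.13,.012),tp(397,580)),("top",(-.075,-.13,.012),tp(630,550)),("top",(0,-.122,.226),tp(655,462))],
"a":[("scene",(.035,-.13,.012),sc(442,313)),("scene",(.004,.13,.16),sc(718,350)),("scene",(.004,-.13,.16),sc(462,215)),("scene",(0,-.122,.226),sc(465,178)),("scene",(0,.122,.226),sc(725,312)),("top",(0,.122,.226),tp(38,560)),("top",(0,-.122,.226),tp(280,585))]}
base=box([-.075,.035],[-.13,.13],[.012,.012])[4:]
full=rail+base[::1]
out={};segs=[];S={}
for n in "ba":
    R=lambda y:np.array([[np.cos(y),-np.sin(y),0],[np.sin(y),np.cos(y),0],[0,0,1]])
    def res(q): return np.concatenate([proj(c,[R(q[2])@np.array(P)+[q[0],q[1],0]])[0]-uv for c,P,uv in obs[n]])
    m=least_squares(res,[.53,-.19 if n=="b" else .17,.1 if n=="b" else -.1],loss="soft_l1"); print(n,m.x.round(4),res(m.x).reshape(-1,2).round(1).tolist())
    x,s=fit(lambda q:score(G,W(full,np.array([q[0],q[1],0]),q[2]))-3e3*np.sum(((q-m.x)/[.03,.03,.1])**2)*.01,m.x,np.array([.002,.002,.01])); print(" refined",x.round(4),s)
    out[n]=x; S[n]=W(full,np.array([x[0],x[1],0]),x[2])
xa=out["a"];c,s=np.cos(xa[2]),np.sin(xa[2])
P=lambda q:np.array([xa[0]+c*q[0]-s*q[1],xa[1]+s*q[0]+c*q[1],.231])
for name,uv in(("pump",(362,199.5)),("refl",(396.8,217))):
    g=back("scene",uv,.231); s0=(g[:2]-xa[:2])@[-s,c]
    x,f=fit(lambda q:score(G,W(tab,P(q),xa[2]))-1e7*max(0,abs(q[0])-.004)**2,[0,s0],np.array([.002,.004]))
    print(name,"local",x.round(4),"world",P(x).round(4),"init",round(s0,4)); S[name]=W(tab,P(x),xa[2]); out[name]=P(x)
xb=out["b"];Rb=R(xb[2]);hb=np.array([xb[0],xb[1],0])
tip=lambda a:hb+Rb@np.array([-.045+.095*np.sin(a),-.014,.22+.095*np.cos(a)])
k=least_squares(lambda a:np.concatenate([proj("scene",[tip(a[0])])[0]-sc(173,33),proj("top",[tip(a[0])])[0]-tp(573,568)]),[-.7]); print("keeper",k.x,k.fun,tip(k.x[0]))
S["k"]=[np.array([hb+Rb@np.array([-.045,-.014,.22]),tip(k.x[0])])]; out["k"]=k.x[0]
np.save("poses.npy",out,allow_pickle=True)
segs=sum(S.values(),[])
def cr(n,x0,y0,w,h,kk):
    q=cv2.resize(im[n][y0:y0+h,x0:x0+w],None,fx=kk,fy=kk,interpolation=cv2.INTER_CUBIC); q=cv2.convertScaleAbs(q,alpha=1.3,beta=10); draw(q,n,segs,k=kk,off=(x0,y0)); return q
c1=cr("scene",180,130,265,130,3); c2=cr("top",205,172,230,70,3)
cv2.imwrite("pics/ov2.png",np.vstack([c1,cv2.copyMakeBorder(c2,0,0,0,105,0)]))
E
```

```text
b [ 0.5626 -0.1902  0.1258] [[-1.3, 0.1], [-0.2, 1.7], [1.2, -1.4], [-1.4, -0.3], [1.6, 1.4], [0.6, -1.0], [-0.0, -1.4], [-0.6, 0.1], [-0.0, -0.1], [0.7, -1.0]]
 refined [ 0.5653 -0.1902  0.1232] 169.4509173929815
a [ 0.4736  0.1726 -0.1271] [[-2.1, 0.0], [-0.0, 0.2], [-2.5, -0.3], [0.4, -0.8], [0.7, -1.5], [-4.0, -2.3], [-0.3, -0.1]]
 refined [ 0.4729  0.1767 -0.119 ] 166.07073396181383
pump local [ 0.0042 -0.0473] world [0.4714 0.1292 0.231 ] init -0.0491
refl local [0.0045 0.0483] world [0.4831 0.2241 0.231 ] init 0.0481
keeper [-0.58994737] [ 0.16152743 -0.22517784  0.10328152 -0.16223087] [ 0.4699194  -0.21612313  0.29894215]
```

View pics/ov2.png

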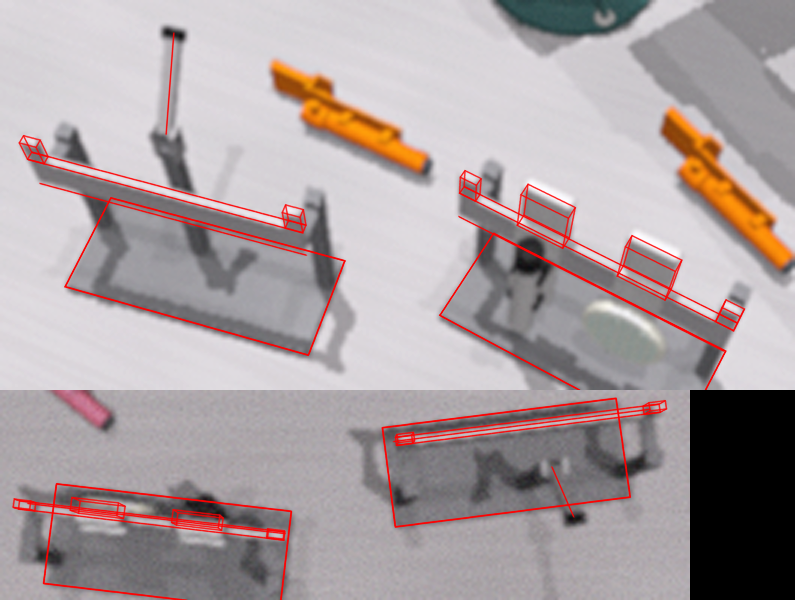

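Rail_b and the keeper (-0.59 rad) fit both views. Rail_a's overlay is doubtful in the top view, so I'll enlarge it.

```bash
python3 - <<'E'
from h import *
def cr(n,x0,y0,w,h,k):
    im=cv2.imread(f"pics/{n}0.png")
    q=cv2.resize(im[y0:y0+h,x0:x0+w],None,fx=k,fy=k,interpolation=cv2.INTER_CUBIC); q=cv2.convertScaleAbs(q,alpha=1.4,beta=0)
    for x in range(-(-x0//10)*10,x0+w,10): cv2.putText(q,str(x),((x-x0)*k,8),0,.3,(0,0,255)); cv2.line(q,((x-x0)*k,10),((x-x0)*k,14),(0,0,255))
    for y in range(-(-y0//10)*10,y0+h,10): cv2.putText(q,str(y),(0,(y-y0)*k),0,.3,(0,0,255))
    return q
t=cr("top",205,198,105,52,7); s=cr("scene",325,178,120,80,3)
s=cr("scene",327,178,105,34,7)
cv2.imwrite("pics/z.png",np.vstack([t,s]))
E
```

```text
(no output)
```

View pics/z.png

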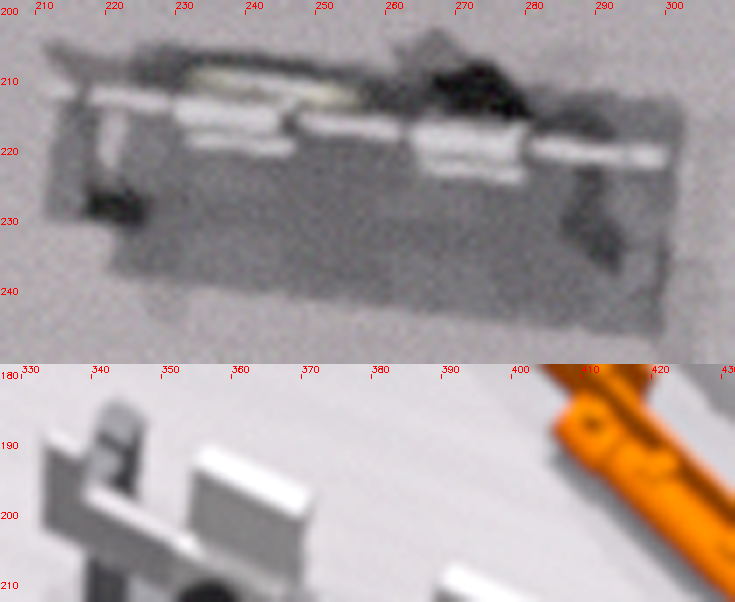

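```bash
python3 - <<'E'
from h import *
from scipy.optimize import least_squares
o=np.load("poses.npy",allow_pickle=True).item()
R=lambda y:np.array([[np.cos(y),-np.sin(y),0],[np.sin(y),np.cos(y),0],[0,0,1]])
d=.45
sc=lambda u,v:(180+(u-1)/3,130+(v-1)/3)
# top: right rail end, base corners ; scene: earlier
obs=[("top",(0,-.13,.226),(299-d,220.8-d)),("top",(0,.13,.226),(211-d,211-d)),("top",(-.075,.13,.012),(220-d,237.5-d)),("top",(-.075,-.13,.012),(298-d,245.5-d)),("top",(.035,-.13,.012),(301.5-d,213.5-d)),
("scene",(.035,-.13,.012),sc(442,313)),("scene",(.004,.13,.16),sc(718,350)),("scene",(.004,-.13,.16),(332.3-d,201.5-d)),("scene",(0,-.122,.226),(335.5-d,189.3-d)),("scene",(0,.122,.226),sc(725,312))]
for cams in(("top",),("scene",),("top","scene")):
    ob=[x for x in obs if x[0] in cams]
    res=lambda q:np.concatenate([proj(c,[R(q[2])@np.array(P)+[q[0],q[1],0]])[0]-uv for c,P,uv in ob])
    m=least_squares(res,o["a"],loss="soft_l1"); print(cams,m.x.round(4),res(m.x).reshape(-1,2).round(1).tolist())
    xa=m.x
o["a"]=xa
for n,t,s in(("pump",(271.2,218),(362.5,194.4)),("refl",(238.3,214.6),None)):
    A=back("top",np.array(t)-d,.256); print(n,"top",A.round(4),"local",((A-[xa[0],xa[1],0])@R(xa[2])).round(4))
    if s: B=back("scene",np.array(s)-d,.256); print("scene",B.round(4),((B-[xa[0],xa[1],0])@R(xa[2])).round(4)); A=(A+B)/2
    A[2]=.231; o[n]=A
np.save("poses.npy",o,allow_pickle=True); print(o)
E
```

```text
('top',) [ 0.4704  0.1768 -0.1117] [[0.6, 0.0], [-1.5, -0.1], [-0.4, 0.0], [0.3, 0.8], [0.5, -0.6]]
('scene',) [ 0.4746  0.1736 -0.1373] [[-1.8, 0.0], [-0.0, 1.1], [-0.3, 0.1], [0.4, -0.5], [0.8, -0.6]]
('top', 'scene') [ 0.4725  0.1747 -0.1253] [[1.2, -0.1], [-0.7, -1.4], [-0.0, -1.2], [0.6, 0.6], [1.2, -0.7], [-1.3, 0.1], [0.9, 0.1], [0.1, 0.1], [0.9, -0.6], [1.7, -1.6]]
pump top [0.4627 0.1264 0.256 ] local [-0.0036 -0.0492  0.256 ]
scene [0.4645 0.1261 0.256 ] [-0.0019 -0.0493  0.256 ]
refl top [0.4725 0.2187 0.256 ] local [-0.0055  0.0436  0.256 ]
{'b': array([ 0.56530836, -0.19020794,  0.12316471]), 'a': array([ 0.47250956,  0.17470019, -0.12525083]), 'pump': array([0.4636185 , 0.12621307, 0.231     ]), 'refl': array([0.47248108, 0.21867244, 0.231     ]), 'k': np.float64(-0.5899473721057933)}
```

```bash
cat >> h.py <<'E'
from scipy.spatial.transform import Rotation as Ro
O=np.load("poses.npy",allow_pickle=True).item()
def rot(yaw,flip=0):
    a=yaw+np.pi*flip; x=np.array([np.cos(a),np.sin(a),0]); z=np.array([0,0,-1.]); return Ro.from_matrix(np.c_[x,np.cross(z,x),z]).as_rotvec()
def loc(n,x,y,z):
    X=O[n]; c,s=np.cos(X[2]),np.sin(X[2]); return np.array([X[0]+c*x-s*y,X[1]+s*x+c*y,z])
def inl(n,p):
    X=O[n]; c,s=np.cos(X[2]),np.sin(X[2]); d=np.array(p)[:2]-X[:2]; return np.array([c*d[0]+s*d[1],-s*d[0]+c*d[1]])
def st(t=""):
    o=sensors.get_obs(); print(t,round(o["clock"],2),o["tool_pos"].round(4),"F",o["ft_force"].round(1),"op",round(o["opening"],4)); return o
E
python3 - <<'E'
from h import *
ya,yb=O["a"][2],O["b"][2]
p=O["pump"].copy()
for f in(0,1):
    print(f,[None if q is None else np.round(q,2) for q in (r.solve_ik(np.array([p[0],p[1],.33]),rot(ya,f)),r.solve_ik(loc("b",0,-.09,.3),rot(yb,f)))])
E
```

```text
0 [array([ 0.15, -0.06,  1.28, -0.  ,  1.92,  0.27]), array([-0.54,  0.3 ,  0.94, -0.  ,  1.9 , -0.66])]
1 [None, array([-0.54,  0.3 ,  0.94, -0.  ,  1.9 ,  2.48])]
```

```bash
python3 - <<'E'
from h import *
p=O["pump"]; q=rot(O["a"][2])
c=sensors.get_obs()["tool_pos"]
r.move_l([c[0],c[1],.36],.25)
r.movep([p[0],p[1],.31],q)
fingers.move_gripper(.06,60)
r.move_l([p[0],p[1],.216],.12); st("down")
fingers.move_gripper(0.0,60); r.wait(.2); st("grip")
for n in C: cv2.imwrite(f"pics/{n}1.png",vision.read_camera(n))
r.move_l([p[0],p[1],.226],.05); st("up10")
E
```

```text
down 3.73 [0.4641 0.1263 0.217 ] F [-0.1 -0.2  0. ] op 0.0602
grip 4.43 [0.4636 0.1263 0.2167] F [-1.5 -0.4  5.5] op 0.0106
up10 4.88 [0.4637 0.1261 0.2255] F [ 0.4  0.2 -3.2] op 0.0107
```

```bash
python3 - <<'E'
from h import *
ya,yb=O["a"][2],O["b"][2]; z=.282
p=sensors.get_obs()["tool_pos"]; L=inl("a",p); print("local a",L.round(4))
r.move_l([p[0],p[1],z],.12)
r.move_l(loc("a",L[0],-.19,z),.15); st("off a")
r.move_l(loc("b",0.004,.185,z),.15,rot(yb))
r.move_l(loc("b",0,.165,z),.1)
r.move_l(loc("b",0,-.06,z),.15); st("over b")
r.wait(.3)
for n in C: cv2.imwrite(f"pics/{n}2.png",vision.read_camera(n))
def cr(n,x0,y0,w,h,k):
    q=cv2.resize(cv2.imread(f"pics/{n}2.png")[y0:y0+h,x0:x0+w],None,fx=k,fy=k,interpolation=cv2.INTER_CUBIC)
    for x in range(-(-x0//10)*10,x0+w,10): cv2.putText(q,str(x),((x-x0)*k,8),0,.3,(0,0,255))
    for y in range(-(-y0//10)*10,y0+h,10): cv2.putText(q,str(y),(0,(y-y0)*k),0,.3,(0,0,255))
    return q
cv2.imwrite("pics/z2.png",np.vstack([cr("scene",175,115,130,60,6),cr("top",325,165,130,38,6)]))
E
```

```text
local a [-0.0027 -0.0493]
off a 6.59 [ 0.4461 -0.013   0.2819] F [-0.1 -0.1 -2.8] op 0.0102
over b 9.42 [ 0.5728 -0.2488  0.2823] F [-0.1 -0.2 -2.2] op 0.0107
```

View pics/z2.png

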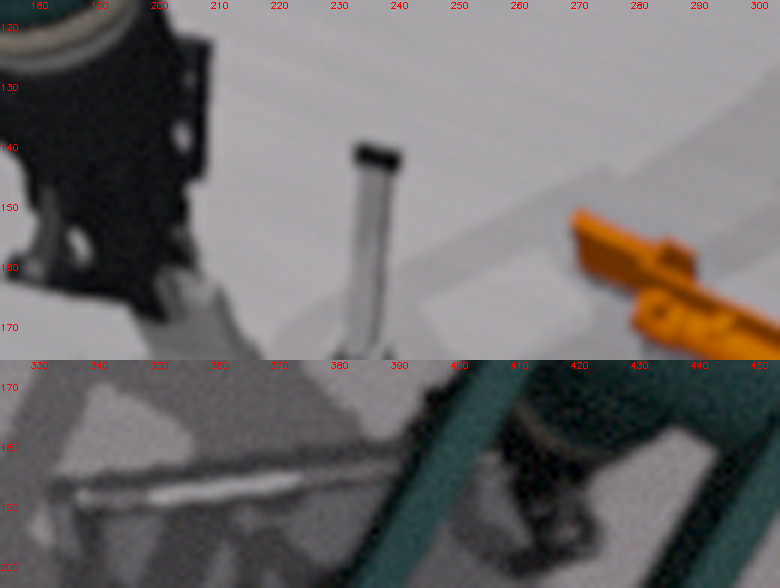

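```bash
python3 - <<'E'
from h import *
for uv in((348.6,187.9),(373.6,184.9)): print("bar top local",inl("b",back("top",np.array(uv)-.0,.2)).round(4))
o=sensors.get_obs(); im=cv2.imread("pics/scene2.png"); x0,y0,w,h,k=175,150,130,85,6
q=cv2.resize(im[y0:y0+h,x0:x0+w],None,fx=k,fy=k,interpolation=cv2.INTER_CUBIC); q=cv2.convertScaleAbs(q,alpha=1.3)
X=O["b"]; draw(q,"scene",W(rail,np.array([X[0],X[1],0]),X[2]),k=k,off=(x0,y0))
t=o["tool_pos"]+[0,0,.015]
fp=box([.008,.012],[-.022,.022],[-.144,-.031])+box([-.012,.012],[-.022,.022],[-.031,-.025])
draw(q,"scene",W(fp,t,X[2]),(0,200,0),k=k,off=(x0,y0))
for x in range(180,305,10): cv2.putText(q,str(x),((x-x0)*k,8),0,.3,(0,0,255))
for y in range(150,235,10): cv2.putText(q,str(y),(0,(y-y0)*k),0,.3,(0,0,255))
cv2.imwrite("pics/z3.png",q)
E
```

```text
bar top local [-0.0023  0.0946]
bar top local [-0.0027  0.0209]
```

View pics/z3.png

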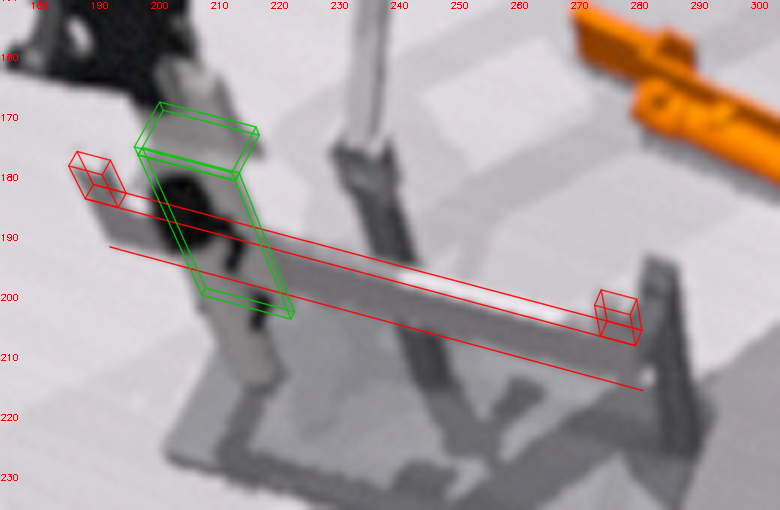

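```bash
python3 - <<'E'
from h import *
dx=-.0013
r.move_l(loc("b",dx,-.082,.282),.1)
r.move_l(loc("b",dx,-.082,.237),.1); o=st("pre")
z=.234
while z>.212:
    r.move_l(loc("b",dx,-.082,z),.05); o=st()
    if o["ft_force"][2]>4 or np.hypot(*o["ft_force"][:2])>8: break
    z-=.003
E
```

```text
pre 10.78 [ 0.5742 -0.2716  0.2373] F [ 0.1 -0.5 -2.4] op 0.0108
 11.03 [ 0.5743 -0.2718  0.2347] F [ 0.6 -0.2 -2.4] op 0.0106
 11.28 [ 0.574  -0.2717  0.2307] F [ 0.3 -1.1 -2.4] op 0.0103
 11.53 [ 0.5739 -0.2717  0.2276] F [ 0.1 -0.3 -2.3] op 0.0103
 11.78 [ 0.574  -0.2716  0.2246] F [ 0.1 -0.6 -3.3] op 0.0103
 12.03 [ 0.5739 -0.2717  0.2216] F [ 0.9 -0.4 -3. ] op 0.0104
 12.28 [ 0.574  -0.2717  0.2186] F [ 1.7  0.4 -2.5] op 0.0105
 12.53 [ 0.5744 -0.272   0.2167] F [ 1.   0.3 -0.8] op 0.0104
 12.78 [ 0.5746 -0.2721  0.2167] F [-1.7 -0.1  6.8] op 0.0105
```

Seated at exactly the resting height found on rail_a. Now I'll slide it to the stop.

```bash
python3 - <<'E'
from h import *
dx=-.0013; s=np.array([-np.sin(O["b"][2]),np.cos(O["b"][2])])
y=-.082
while y>-.108:
    y-=.0015
    r.move_l(loc("b",dx,y,.2165),.03); o=st(f"{y:.4f} {inl('b',o['tool_pos']) if 'o' in dir() else ''}")
    fy=o["ft_force"][:2]@s
    if abs(fy)>10: break
print("stop at local",inl("b",o["tool_pos"]),fy)
E
```

```text
-0.0835  13.06 [ 0.5743 -0.2735  0.2167] F [-0.4 -0.8  1.3] op 0.0104
-0.0850 [-0.00128296 -0.08379389] 13.31 [ 0.5745 -0.2742  0.2167] F [-1.   1.9  2.1] op 0.0105
-0.0865 [-0.00121088 -0.08449718] 13.56 [ 0.5748 -0.2759  0.2167] F [-0.8  2.5  1.7] op 0.0105
-0.0880 [-0.00106965 -0.0862411 ] 13.81 [ 0.5751 -0.2777  0.2167] F [-0.   3.2  2.7] op 0.0103
-0.0895 [-0.00107294 -0.0880539 ] 14.06 [ 0.5752 -0.2793  0.2167] F [-0.6  2.9  3.2] op 0.0106
-0.0910 [-0.00117216 -0.08966008] 14.31 [ 0.5753 -0.2808  0.2167] F [0.1 3.7 3.8] op 0.0104
-0.0925 [-0.00120223 -0.09111452] 14.56 [ 0.5754 -0.2823  0.2167] F [0.2 3.2 3.7] op 0.0104
-0.0940 [-0.00127621 -0.09262535] 14.81 [ 0.5756 -0.2835  0.2167] F [-0.2  5.1  5.1] op 0.01
-0.0955 [-0.0012433  -0.09380185] 15.06 [ 0.5756 -0.2835  0.2167] F [-1.3  6.8  4.8] op 0.0105
-0.0970 [-0.00125672 -0.09384556] 15.31 [ 0.5756 -0.2835  0.2167] F [-1.2 10.5  6. ] op 0.0105
stop at local [-0.00127348 -0.09387709] 10.612093373237604
```

```bash
python3 - <<'E'
from h import *
dx=-.0013
r.move_l(loc("b",dx,-.0945,.2165),.03); st("relax")
fingers.move_gripper(.035); r.wait(.2); st("open")
r.move_l(loc("b",dx,-.0945,.30),.1)
r.move_l(loc("b",dx,-.0945,.37),.15); st("up")
fingers.move_gripper(0.0,30)
r.move_l(loc("b",-.15,-.014,.37),.15)
r.wait(.1)
for n in C: cv2.imwrite(f"pics/{n}3.png",vision.read_camera(n))
im=cv2.imread("pics/scene3.png"); im2=cv2.imread("pics/top3.png")
f=lambda im,x0,y0,w,h,k:cv2.resize(im[y0:y0+h,x0:x0+w],None,fx=k,fy=k,interpolation=cv2.INTER_CUBIC)
cv2.imwrite("pics/z4.png",np.vstack([f(im,175,120,130,65,6),f(im2,325,165,130,35,6)]))
E
```

```text
relax 15.56 [ 0.5756 -0.2835  0.2167] F [-1.   5.7  4.5] op 0.0103
open 16.12 [ 0.5756 -0.2845  0.2163] F [-0.1  0.4 -0.4] op 0.035
up 17.72 [ 0.5756 -0.2841  0.3689] F [-0.2  0.1 -1.1] op 0.0349
```

View pics/z4.png

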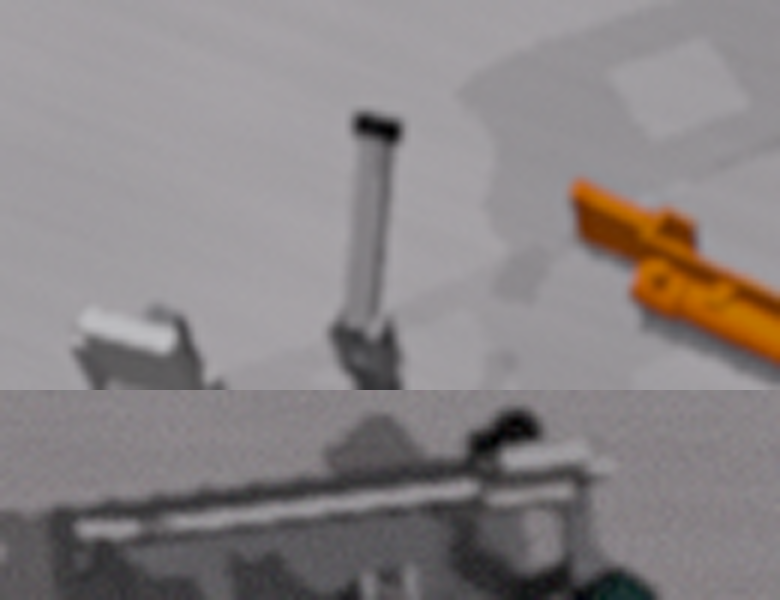

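The hanger hangs upright against the far stop. Now the keeper.

```bash
cat > keep.py <<'E'
from h import *
st("start")
hx,hz,R,d,hw=-.045-.0013,.22,.07,.005,.0145
corner=lambda a:(hx+R*np.sin(a)-d*np.cos(a)-hw, hz+R*np.cos(a)+d*np.sin(a))
r.move_l(loc("b",-.15,-.014,.275),.15)
def go(x,z,v=.07):
    r.move_l(loc("b",x,-.014,z),v); return sensors.get_obs()
for x in np.append(np.arange(-.13,corner(.72)[0],.02),corner(.72)[0]):
    o=go(x,.275); F=o["ft_force"]
    print(round(x,3),F.round(1))
    if np.linalg.norm(F)>15: raise SystemExit("force")
for a in np.append(np.arange(.82,1.56,.1),1.57):
    o=go(*corner(a)); F=o["ft_force"]; print(round(a,2),F.round(1),o["tool_pos"].round(4))
    if np.linalg.norm(F)>15: raise SystemExit("force")
E
python3 keep.py
```

```text
start 19.62 [ 0.4186 -0.2227  0.3695] F [-0.1  0.3  0.5] op 0.0003
-0.13 [ 0.7  0.1 -0.2]
-0.11 [-0.4 -0.1 -0.7]
-0.09 [-10.1   2.1  20.6]force
```

```bash
python3 - <<'E'
from h import *
o=st("now"); print(inl("b",o["tool_pos"]))
r.move_l(loc("b",-.095,-.014,.32),.1)
r.move_l(loc("b",-.20,-.014,.37),.15); st()
for n in C: cv2.imwrite(f"pics/{n}4.png",vision.read_camera(n))
im=cv2.imread("pics/scene4.png"); im2=cv2.imread("pics/top4.png")
f=lambda im,x0,y0,w,h,k:cv2.resize(im[y0:y0+h,x0:x0+w],None,fx=k,fy=k,interpolation=cv2.INTER_CUBIC)
a=f(im,175,100,130,60,6);b=f(im2,345,175,130,38,6)
cv2.imwrite("pics/z5.png",np.vstack([a,b]))
E
```

```text
now 21.71 [ 0.4768 -0.2157  0.2826] F [-10.1   2.1  20.6] op -0.0
[-0.09095728 -0.0144591 ]
 23.23 [ 0.3688 -0.2286  0.3692] F [ 0.7 -1.  -0.8] op 0.0001
```

View pics/z5.png

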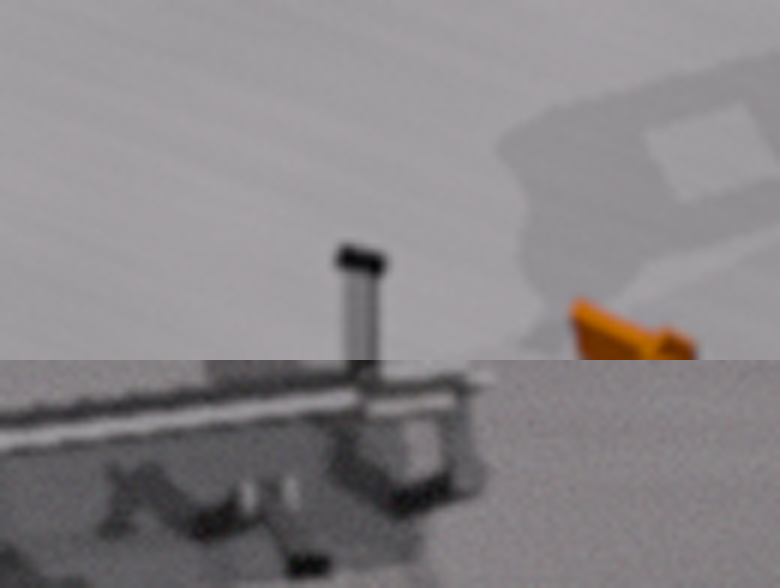

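```bash
python3 - <<'E'
from h import *
from scipy.optimize import least_squares
def tip(a,e=0):
    p=loc("b",-.0463+.095*np.sin(a),-.014,.22+.095*np.cos(a)); return p
for t,s,tt in(("start",(237.4,140.7),(395.7,214)),("now",(234.8,142.9),(395.7,208.8))):
    for a in np.arange(-1,.3,.2): print(t,round(a,1),(proj("scene",[tip(a)])[0]-s).round(1),(proj("top",[tip(a)])[0]-tt).round(1))
E
```

```text
start -1.0 [ 6.1 -1.6] [-0.2 10.5]
start -0.8 [ 3.5 -1.9] [0.1 6.1]
start -0.6 [ 0.5 -0.7] [0.1 0.6]
start -0.4 [-2.8  1.9] [-0.1 -5.7]
start -0.2 [-6.1  5.9] [ -0.7 -12.5]
start -0.0 [-9.3 11.3] [ -1.5 -19.5]
start 0.2 [-12.2  17.7] [ -2.6 -26.3]
now -1.0 [ 8.7 -3.8] [-0.2 15.7]
now -0.8 [ 6.1 -4.1] [ 0.1 11.3]
now -0.6 [ 3.1 -2.9] [0.1 5.8]
now -0.4 [-0.2 -0.3] [-0.1 -0.5]
now -0.2 [-3.5  3.7] [-0.7 -7.3]
now -0.0 [-6.7  9.1] [ -1.5 -14.3]
now 0.2 [-9.6 15.5] [ -2.6 -21.1]
```

The keeper did swing, to -0.41 rad, but the force direction (-0.44, 0.89) matches the arm's end face. The tip is catching under a ledge on the finger's back, about 20 mm up. I'll turn the gripper 90° so the flat finger sides push, and keep the tip near the finger ends.

```bash
cat > keep.py <<'E'
from h import *
yb=O["b"][2]
hx,hz,R,d,hw=-.0463,.22,.083,.006,.011
corner=lambda a:(hx+R*np.sin(a)-d*np.cos(a)-hw, hz+R*np.cos(a)+d*np.sin(a))
P=lambda x,z:loc("b",x,-.014,z)
cand=[]
for s in(1,-1):
    q=[r.solve_ik(P(*c),rot(yb+s*np.pi/2)) for c in((-.16,.37),corner(-.4),corner(1.6))]
    print(s,[None if k is None else k[5].round(2) for k in q]); 
    if all(k is not None for k in q): cand.append((abs(q[0][5]-sensors.get_obs()["joints"][5]),s))
s=min(cand)[1]; r.movep(P(-.16,.37),rot(yb+s*np.pi/2)); st("turned")
x,z=corner(-.45)
r.move_l(P(-.16,z),.15)
r.move_l(P(x-.015,z),.15)
for a in np.arange(-.45,1.6,.1):
    r.move_l(P(*corner(a)),.07); o=sensors.get_obs(); F=o["ft_force"]; print(round(a,2),F.round(1),inl("b",o["tool_pos"]).round(3),round(o["tool_pos"][2],4))
    if np.linalg.norm(F)>14: raise SystemExit("force")
E
python3 keep.py
```

```text
1 [np.float64(-2.32), np.float64(-2.23), np.float64(-2.11)]
-1 [np.float64(0.82), np.float64(0.91), np.float64(1.03)]
turned 24.68 [ 0.4084 -0.2237  0.3698] F [-0.3 -0.4 -0.1] op -0.0001
-0.45 [-0.4 -0.3  0.4] [-0.099 -0.014] 0.292
-0.35 [-0.7 -0.3 -0.1] [-0.091 -0.014] 0.2961
-0.25 [-0.1 -0.4  1.2] [-0.084 -0.014] 0.299
-0.15 [0.8 0.2 0.2] [-0.076 -0.014] 0.3011
-0.05 [-0.7 -0.  -0.8] [-0.067 -0.014] 0.3024
0.05 [-0.2 -0.3 -0.6] [-0.059 -0.014] 0.303
0.15 [ 0.3 -0.2 -1. ] [-0.051 -0.014] 0.3026
0.25 [ 0.1 -0.2  0.7] [-0.042 -0.014] 0.3015
0.35 [0.2 0.1 0.8] [-0.034 -0.014] 0.2995
0.45 [-0.4 -0.2 -0.8] [-0.026 -0.014] 0.2968
0.55 [ 0.3  0.2 -0. ] [-0.019 -0.014] 0.2933
0.65 [-0.6  0.1 -0. ] [-0.012 -0.014] 0.289
0.75 [ 0.4  0.6 -0.5] [-0.005 -0.014] 0.284
0.85 [-0.3 -0.2  0.4] [ 0.001 -0.014] 0.2784
0.95 [ 0.5 -0.9 -0.4] [ 0.007 -0.014] 0.2723
1.05 [0.7 0.4 0.8] [ 0.012 -0.014] 0.2656
1.15 [-0.2 -0.6 -1. ] [ 0.016 -0.014] 0.2584
1.25 [ 0.5  0.2 -0.2] [ 0.019 -0.014] 0.2509
1.35 [-0.2  0.1  0.1] [ 0.022 -0.014] 0.2431
1.45 [-0.3 -0.8 -0.1] [ 0.024 -0.014] 0.235
1.55 [ 0.  -0.1  0.7] [ 0.025 -0.014] 0.2267
```

```bash
python3 - <<'E'
from h import *
z=.226
while z>.206:
    r.move_l(loc("b",.025,-.014,z),.05); o=sensors.get_obs(); print(round(z,4),o["tool_pos"].round(4),o["ft_force"].round(1))
    if o["ft_force"][2]>8: break
    z-=.0015
r.move_l(loc("b",.025,-.014,.36),.2)
r.move_l(loc("b",-.25,.05,.38),.25); st()
for n in C: cv2.imwrite(f"pics/{n}5.png",vision.read_camera(n))
im=cv2.imread("pics/scene5.png"); im2=cv2.imread("pics/top5.png")
f=lambda im,x0,y0,w,h,k:cv2.resize(im[y0:y0+h,x0:x0+w],None,fx=k,fy=k,interpolation=cv2.INTER_CUBIC)
cv2.imwrite("pics/z6.png",np.vstack([f(im,175,150,265,115,3),cv2.copyMakeBorder(f(im2,205,170,230,80,3),0,0,0,105,0)]))
E
```

```text
0.226 [ 0.5918 -0.201   0.2261] [-0.   0.5  0.4]
0.2245 [ 0.5918 -0.201   0.2245] [-0.5  0.7 -0.8]
0.223 [ 0.5918 -0.201   0.2228] [0.2 0.4 0. ]
0.2215 [ 0.5918 -0.201   0.2213] [ 0.   0.3 -0.1]
0.22 [ 0.5918 -0.201   0.2198] [0.2 0.9 0.3]
0.2185 [ 0.5918 -0.201   0.2183] [ 0.2 -0.7  0.5]
0.217 [ 0.5918 -0.201   0.2168] [ 0.   0.8 -0.2]
0.2155 [ 0.5918 -0.201   0.2153] [-0.3 -0.1  0.3]
0.214 [ 0.5918 -0.201   0.2138] [ 0.5  1.  -0.3]
0.2125 [ 0.5918 -0.201   0.2123] [ 0.3 -0.2 -0.8]
0.211 [ 0.5918 -0.201   0.2108] [-0.2  0.1 -0.6]
0.2095 [ 0.5918 -0.201   0.2093] [-0.5  0.1 -0.9]
0.208 [ 0.5918 -0.201   0.2078] [ 0.9  0.2 -0.2]
0.2065 [ 0.5918 -0.201   0.2063] [ 0.6 -0.1 -0.7]
 37.21 [ 0.3116 -0.1714  0.3792] F [ 0.9  0.3 -0.9] op -0.0004
```

View pics/z6.png

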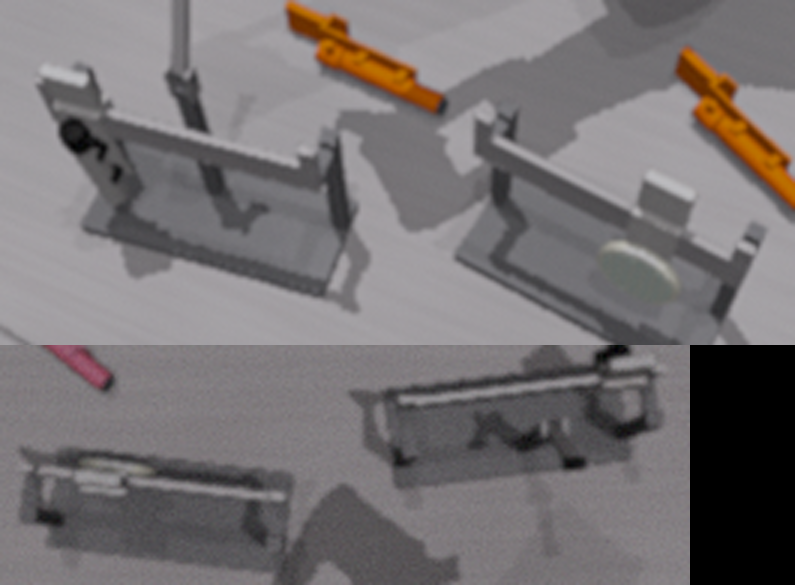

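The keeper was missed: its tip is still at -0.41 rad (top view tip (396,209)). Reflector and pump are fine. Both misses suggest the closed finger ends sit about 24 mm behind the reported TCP. I'll check that numerically by sampling the image along the projected tool axis.

```bash
python3 - <<'E'
from h import *
o=sensors.get_obs(); t=o["tool_pos"]; ax=Ro.from_rotvec(o["tool_rot"]).as_matrix(); print(t,ax.round(2).tolist(),o["opening"])
for n in C:
    g=cv2.cvtColor(cv2.imread(f"pics/{n}5.png"),cv2.COLOR_BGR2GRAY)
    print(n,proj(n,[t])[0].round(1))
    for off in(-.012,-.006,0,.006,.012):
        z=np.arange(-.03,.09,.006); P=proj(n,[t-ax[:,2]*k+ax[:,0]*off for k in z])
        print(off,[int(g[int(round(v)),int(round(u))]) if 0<=v<400 and 0<=u<640 else -1 for u,v in P])
g=cv2.cvtColor(cv2.imread("pics/scene5.png"),cv2.COLOR_BGR2GRAY); u,v=proj("scene",[t])[0].round().astype(int)
for y in range(max(0,v-32),v+10): print(y," ".join(f"{k:3d}" for k in g[y,u-16:u+18]))
E
```

```text
[ 0.31179057 -0.1714378   0.37917564] [[-0.12, 0.99, -0.0], [0.99, 0.12, 0.0], [0.0, -0.0, -1.0]] -9.155015651365341e-05
scene [278.5  81.3]
-0.012 [119, 115, 115, 115, 115, 117, 117, 114, 77, 65, 65, 70, 59, 62, 23, 17, 21, 17, 15, 18]
-0.006 [121, 115, 114, 116, 115, 116, 116, 109, 62, 51, 51, 48, 61, 48, 42, 15, 21, 18, 21, 15]
0 [161, 123, 116, 116, 115, 117, 115, 117, 87, 59, 74, 72, 66, 58, 27, 19, 17, 19, 18, 19]
0.006 [161, 161, 152, 124, 118, 114, 116, 117, 112, 58, 31, 26, 21, 20, 15, 20, 19, 11, 19, 17]
0.012 [160, 158, 159, 160, 153, 121, 115, 115, 116, 116, 104, 73, 52, 27, 29, 17, 15, 16, 23, 16]
top [384.5 274.6]
-0.012 [21, 26, 34, 34, 39, 39, 44, 44, 44, 46, 46, 58, 58, 58, 60, 52, 55, 55, 55, 56]
-0.006 [15, 15, 21, 21, 23, 23, 23, 40, 40, 40, 40, 40, 48, 45, 45, 56, 56, 54, 54, 54]
0 [12, 12, 12, 16, 16, 21, 21, 21, 34, 34, 34, 26, 26, 36, 36, 36, 47, 48, 49, 49]
0.006 [4, 18, 18, 18, 14, 14, 18, 18, 18, 21, 21, 21, 25, 25, 25, 34, 34, 31, 31, 31]
0.012 [6, 5, 5, 5, 7, 7, 7, 18, 14, 14, 23, 23, 23, 20, 12, 12, 31, 31, 29, 35]
49  17  20  16  18  16  14  14  12  18 
[... 5098 characters left out ...]
8 159
86 117 116 119 117 118 118 118 116 116 115 116 114 115 115 114 114 115 113 122 137 153 160 160 161 161 160 160 160 161 159 161 161 160 160
87 117 117 116 117 118 116 117 118 117 118 116 117 116 115 116 114 115 116 135 152 159 160 160 160 161 160 161 161 161 160 160 161 160 160
88 116 116 117 117 118 116 117 118 119 118 118 118 117 115 117 115 115 123 143 158 159 160 159 159 160 160 160 160 161 160 161 161 161 161
89 114 115 115 114 116 117 118 119 118 119 118 117 117 119 117 117 122 139 154 159 161 159 158 158 158 158 158 160 159 161 161 161 160 161
90 115 113 112 116 115 116 116 115 116 116 117 118 117 119 117 121 138 155 161 162 159 160 159 160 159 158 157 158 158 159 159 160 161 161
```

```bash
python3 - <<'E'
from h import *
A=[("5",np.array([.3118,-.1714,.3792])),("4",np.array([.3688,-.2286,.3692])),("3",loc("b",-.15,-.014,.3695))]
row=[]
for i,t in A:
    im=cv2.imread(f"pics/scene{i}.png"); u,v=proj("scene",[t])[0]; x0,y0=int(u)-30,max(0,int(v)-55); k=4
    q=cv2.resize(im[y0:y0+100,x0:x0+62],None,fx=k,fy=k,interpolation=cv2.INTER_CUBIC); q=cv2.convertScaleAbs(q,alpha=1.5,beta=15)
    L=[np.array([t,t+[0,0,.05]])]; draw(q,"scene",L,(0,0,255),k=k,off=(x0,y0)); row.append(q)
    c=((proj("scene",[t])[0]-[x0,y0])*k).astype(int); cv2.circle(q,tuple(map(int,c)),4,(0,0,255),1); print(i,x0,y0)
h=min(q.shape[0] for q in row); cv2.imwrite("pics/g.png",np.hstack([q[:h] for q in row]))
E
```

```text
5 248 26
4 218 37
3 210 51
```

View pics/g.png

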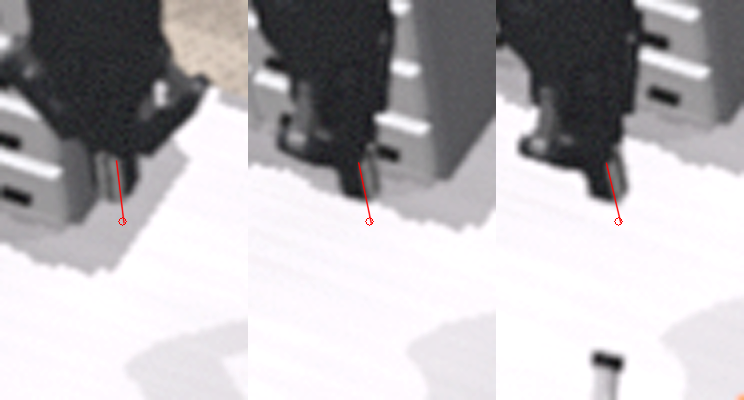

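The view confirms it: the closed fingertips end about 17–20 mm above the projected TCP, and my second pass went over the keeper. I'll repeat the same sweep lowered by 22 mm.

```bash
cat > keep2.py <<'E'
from h import *
hx,hz,R,d,hw,E=-.0463,.22,.075,.005,.011,.022
corner=lambda a:(hx+R*np.sin(a)-d*np.cos(a)-hw, hz+R*np.cos(a)+d*np.sin(a)-E)
P=lambda x,z:loc("b",x,-.014,z)
r.move_l(P(-.16,.36),.25)
x,z=corner(-.5)
r.move_l(P(-.16,z),.2)
r.move_l(P(x-.015,z),.2)
for a in np.append(np.arange(-.5,1.5,.15),1.57):
    r.move_l(P(*corner(a)),.1); o=sensors.get_obs(); F=o["ft_force"]; print(round(a,2),F.round(1),inl("b",o["tool_pos"]).round(3),round(o["tool_pos"][2],4))
    if np.linalg.norm(F)>14: raise SystemExit("force")
x,z=corner(1.57)
while z>.19:
    z-=.0015; r.move_l(P(x,z),.05); o=sensors.get_obs(); F=o["ft_force"]; print(round(z,4),F.round(1),round(o["tool_pos"][2],4))
    if F[2]>8: break
for n in ["scene"]: cv2.imwrite(f"pics/{n}6.png",vision.read_camera(n))
st()
E
python3 keep2.py
```

```text
-0.5 [ 0.2 -0.2 -1. ] [-0.098 -0.014] 0.2619
-0.35 [0.5 0.  0.2] [-0.088 -0.014] 0.2671
-0.2 [0.6 0.4 0.9] [-0.077 -0.014] 0.2705
-0.05 [ 0.4 -0.7  0.1] [-0.066 -0.014] 0.2725
0.1 [0.1 0.1 0.3] [-0.055 -0.014] 0.2729
0.25 [0.1 0.7 0. ] [-0.044 -0.014] 0.2716
0.4 [-0.5 -0.8  0.7] [-0.033 -0.014] 0.2686
0.55 [-0.8  0.6  0.3] [-0.022 -0.014] 0.2639
0.7 [ 0.2  0.2 -0.2] [-0.013 -0.014] 0.2577
0.85 [0.9 0.2 0.5] [-0.004 -0.014] 0.2502
1.0 [-0.6 -0.6 -0.6] [ 0.003 -0.014] 0.2416
1.15 [ 0.3  0.2 -0.2] [ 0.009 -0.014] 0.232
1.3 [-0.3  0.5 -0.3] [ 0.013 -0.014] 0.2216
1.45 [-0.6  0.5 -0.3] [ 0.016 -0.014] 0.2109
1.57 [-0.4 -0.2  0.4] [ 0.018 -0.014] 0.2025
0.2016 [1.4 0.  0.5] 0.2019
0.2001 [-1.1 -0.5  5.6] 0.2018
0.1986 [-2.5  0.8  9. ] 0.2017
 43.75 [ 0.5847 -0.2021  0.2017] F [-2.2  0.5  8.2] op 0.0002
```

Hard contact at the expected end. I'll retreat and check the pin and hanger numerically, since the viewing budget is spent.

```bash
python3 - <<'E'
from h import *
r.move_l(loc("b",.018,-.014,.36),.25)
r.move_l(loc("b",-.25,.05,.38),.3); st()
for n in C: cv2.imwrite(f"pics/{n}7.png",vision.read_camera(n))
tip=lambda a:loc("b",-.0463+.095*np.sin(a),-.014,.22+.095*np.cos(a))
for n in C:
    g5,g7=[cv2.cvtColor(cv2.imread(f"pics/{n}{i}.png"),cv2.COLOR_BGR2GRAY).astype(int) for i in(5,7)]
    for nm,a in(("old",-.41),("down",1.57)):
        u,v=proj(n,[tip(a)])[0].round().astype(int); print(n,nm,u,v)
        s=np.s_[v-7:v+8,u-9:u+10]
        p=g7[s]; yy,xx=np.where((p<60)&(g5[s]-p>25)); print(" min5",g5[s].min(),"min7",p.min(),"new dark n",len(xx),"centroid",(xx.mean()+u-9,yy.mean()+v-7) if len(xx) else None)
    d=np.abs(g5-g7); 
    t=loc("b",-.0013,-.0938,.231); R=W(tab,t,O["b"][2]); pp=proj(n,np.vstack(R)); x0,y0=pp.min(0).astype(int)-2; x1,y1=pp.max(0).astype(int)+3
    print(n,"hanger diff mean/max",d[y0:y1,x0:x1].mean().round(2),d[y0:y1,x0:x1].max())
u,v=proj("scene",[tip(1.57)])[0].round().astype(int); g=cv2.cvtColor(cv2.imread("pics/scene7.png"),cv2.COLOR_BGR2GRAY)
print(u,v)
for y in range(v-22,v+9): print(y," ".join(f"{k:3d}" for k in g[y,u-10:u+14]))
E
```

```text
45.62 [ 0.3116 -0.1714  0.3788] F [ 0.5 -0.1 -0.9] op -0.0001
scene old 235 142
 min5 10 min7 156 new dark n 0 centroid None
scene down 220 203
 min5 15 min7 10 new dark n 26 centroid (np.float64(220.5), np.float64(203.0))
scene hanger diff mean/max 0.66 4
top old 396 209
 min5 14 min7 52 new dark n 0 centroid None
top down 384 165
 min5 81 min7 31 new dark n 13 centroid (np.float64(384.38461538461536), np.float64(165.76923076923077))
top hanger diff mean/max 2.66 14
220 203
181 162 160 159 159 159 159 159 159 159 158 161 160 160 161 160 160 159 157 157 159 164 168 159 126
182 159 149 154 159 159 159 160 160 159 159 159 159 160 160 160 159 157 155 158 162 166 166 145 105
183 136 123 143 157 159 159 160 159 160 159 159 160 159 160 160 158 155 156 160 165 167 157 126  86
184 103  96 127 151 159 159 160 159 159 160 160 159 159 160 159 156 154 158 163 167 165 143 109  94
185  89  93 117 145 156 158 158 160 158 160 159 161 160 158 157 155 156 160 165 167 158 127 111 125
186 102 125 142 153 159 155 155 157 158 158 159 160 161 159 156 154 159 164 167 166 143 112 127 148
187 116 147 164 166 
[... 1779 characters left out ...]

205  80  74  57  43  52  67  80  79  69  60  68  67  52  52  78  98 104 105 106 112 112 113 112 113
206  83  77  57  29  21  48  78  87  83  76  89  94  87  85  95 104 104 104 104 106 109 109 109 110
207  87  81  60  27  14  40  71  83  81  76  84  99 103 103 104 105 105 104 106 104 106 104 104 105
208  89  79  53  18  21  48  67  73  74  69  73  91 102 105 105 104 105 104 105 105 104 104 103 102
209  90  76  47  22  36  60  69  67  67  67  68  80  97 106 105 105 105 104 105 105 104 103 103 103
210  90  80  56  38  54  69  70  67  66  65  66  72  90 102 106 104 105 107 107 107 105 104 102 104
211  92  89  78  68  69  74  73  70  65  66  65  67  82  98 104 105 108 110 110 112 110 108 105 103
```

```bash
python3 -c "
from h import *
print(ticket.finish_job()); st()"
```

```text
the job is handed in; nothing more can be done
None
the job is handed in; nothing more can be done
```

The job is handed in at about 46 s on the clock. The pump's hanger is parked against rail_b's far end stop, and the keeper arm is down flat across the rail behind it.

**Hanger:** I lifted it over rail_a's end stop and seated it on rail_b at the same height it had on rail_a. I then slid it until the stop held it at about 10 N, at y = -93.9 mm against the -92 mm expected. That difference is within my fit error. After release it stood upright, and the pictures from before and after the final keeper swing show it unmoved.

**Keeper:** This took three tries.
- **First try:** it turned the arm only from -0.59 to -0.41 rad, then jammed on the arm's end at about 23 N. That is well under the wrist limit, and the contact was on the fingers.
- **Second try:** it passed over the arm without touching it, because the closed fingertips end about 20 mm behind the reported TCP.
- **Third try:** I swept 22 mm lower and it met a firm stop. The black pin then appeared within 1 pixel of the predicted level position in both cameras.

**Checks and gaps:** The reflector's hanger was still in place in the last picture I viewed, taken before the third try. The arm went nowhere near the hex key holder or the ratchet, but I took no final measurement of either. The last checks were read from pixel values because the 12 views were used up.

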